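# Park the pickle-jar caddy nose-in against its buffer

## Task

Push the wheeled jar caddy forward by its rear plate until all its castors trail straight behind their swivels, well before it reaches the parking place, then steer it between the tape lines and run it nose-first, squarely and in the middle, gently against the buffer until the buffer's pad is pressed fully home. Leave it standing there with its castors still trailing, so make the last stretch a straight run. The jar rides standing on the deck and is not to be touched; leave everything else on the counter where it is.

Things in the scene. Friction and masses are not known exactly. Their poses are not given: they have to be found in the camera images.
- caddy: Small wheeled aluminium caddy carrying a jar, 208 mm long (x +-104) x 150 wide, 0.56 kg. Origin: on the counter below its middle; +x its front, +y its left. Deck top 46 above the counter, 92 wide, cross-arms at x = +-65 carry four free castors. It rolls with under 1 N, stops almost at once when not pushed, and can slip sideways or turn under a push.
- push_plate (a point): Centre of the rear face of the caddy's flat upright steel rear plate, at caddy x = -104, 47 mm above the counter. The plate is 150 wide (y +-75), heights 20 to 75 mm; some 75 mm are free between it and the jar. Fingers hold on it by friction (about 0.6): once the castors trail, the front axle tends to run straight on, and swinging the tail sideways while pushing steers well (turns of about 0.2 m radius), pushing at one side only slowly.
- nose (a point): Centre of the front face of the caddy's rubber nose strip, at caddy x = +104, 43 mm above the counter; 100 wide, heights 30 to 56 mm.
- jar: Full, closed jar of green pickles, 78 mm across, 125 high, 0.3 to 0.6 kg, standing loose on the caddy's deck about 25 mm ahead of its middle. Origin: centre of its underside, 46 mm above the counter.
- dock: Fixed parking place: dark tape outline 196 wide on the counter with a steel buffer block at its head. Origin: on the counter where the caddy's origin comes when parked; +x is the caddy's direction when parked (towards the buffer), z up. The buffer's steel backing stands 110 wide, 75 high, from x = 150 to 180.
- buffer_pad (a joint): Travel of the buffer's rubber pad along the dock's +x, in m: 0 out (at the start), 0.015 fully home against a hard stop. It slides against about 4 N of friction and stays where it is left; fully home is felt as a sudden rise of the force.
- buffer_face (a point): Centre of the buffer pad's front face (100 wide, heights 27 to 63 mm), 45 mm above the counter; at dock x = 89 when out, 104 fully home.
- wheel_fl (a point): Axle of the front left castor's wheel (28 mm across, 11 wide), 14 mm above the counter, 16 mm from the swivel axis at x = 65, y = 62 mm of the caddy. Its x axis points from wheel to swivel axis: the castor trails straight when that points like the caddy's +x. Swivels without limit; seen beside the deck from above.
- wheel_fr (a point): Axle of the front right castor's wheel (28 mm across, 11 wide), 14 mm above the counter, 16 mm from the swivel axis at x = 65, y = -62 mm of the caddy. Its x axis points from wheel to swivel axis: the castor trails straight when that points like the caddy's +x. Swivels without limit; seen beside the deck from above.
- wheel_rl (a point): Axle of the rear left castor's wheel (28 mm across, 11 wide), 14 mm above the counter, 16 mm from the swivel axis at x = -65, y = 62 mm of the caddy. Its x axis points from wheel to swivel axis: the castor trails straight when that points like the caddy's +x. Swivels without limit; seen beside the deck from above.
- wheel_rr (a point): Axle of the rear right castor's wheel (28 mm across, 11 wide), 14 mm above the counter, 16 mm from the swivel axis at x = -65, y = -62 mm of the caddy. Its x axis points from wheel to swivel axis: the castor trails straight when that points like the caddy's +x. Swivels without limit; seen beside the deck from above.
- cups: Bystander: upright stack of clear plastic cups, 80 mm across, 134 mm high. Origin under its middle.
- pot: Bystander: small open steel cup, 72 mm across, 75 mm high. Origin under its middle.
- beet_jar: Bystander: jar of beetroot, 68 mm across, 105 mm high, standing on the counter. Origin under its middle.
- lid_basket: Bystander: pale wooden bowl, 120 mm across, 60 mm high. Origin under its middle.
- shaker: Bystander: steel shaker, 48 mm across, 80 mm high. Origin under its middle.
- tub: Bystander: white plastic tub, 90 mm across, 50 mm high. Origin under its middle.
Things that resemble listed ones, but are neither listed nor needed, are in the scene too. Leave any pink or turquoise look-alike of the jar alone.

How it is judged:
On the way:
1. all four castors trail straight behind (within 0.35 rad) while the caddy is still more than 60 mm short of its parked place (angle between the x axis of each of wheel_fl, wheel_fr, wheel_rl, wheel_rr and the x axis of caddy, either way round below 0.35 rad and x of each of wheel_fl, wheel_fr in the frame of caddy below 0.065 m and x of each of wheel_rl, wheel_rr in the frame of caddy below -0.065 m and horizontal distance between caddy and dock above 0.06 m), for 0.1 s.
At the end, for the whole second after the job is handed in: The caddy stands on its wheels in the parking place facing the buffer: buffer pad home (travel over 11.5 of 15 mm), caddy within 9 mm of its parked place along, 15 mm across and 0.12 rad; all castors trail within 0.5 rad; the jar upright on the deck within about 25 mm of where it stood; all at rest (x of nose in the frame of dock above 0.095 m and value of joint buffer_pad above 0.0115 m and x of caddy in the frame of dock below 0.006 m and y of caddy in the frame of dock between -0.015 and 0.015 m and angle between the x axis of caddy and the x axis of dock, either way round below 0.12 rad and height (world z) of caddy below 0.008 m and angle between caddy's own z axis and vertical below 0.05 rad and angle between the x axis of each of wheel_fl, wheel_fr, wheel_rl, wheel_rr and the x axis of caddy, either way round below 0.5 rad and x of each of wheel_fl, wheel_fr in the frame of caddy below 0.065 m and x of each of wheel_rl, wheel_rr in the frame of caddy below -0.065 m and angle between jar's own z axis and vertical below 0.08 rad and z of jar in the frame of caddy above 0.035 m and x of jar in the frame of caddy between -0.005 and 0.055 m and y of jar in the frame of caddy between -0.025 and 0.025 m and linear speed of each of caddy, jar below 0.01 m/s); the robot touches nothing.
It fails at once if the caddy is rammed against the buffer (over 30 N) (contact force between caddy and dock above 30 N).
It fails at once if the robot touches the jar (contact force between any of the arm, the fingers and jar above 0.5 N).
It fails at once if the jar tips (angle between jar's own z axis and vertical above 0.35 rad).
It fails at once if the caddy is lifted or tipped (height (world z) of caddy above 0.02 m or angle between caddy's own z axis and vertical above 0.2 rad).
It fails at once if a bystander is moved over 25 mm or knocked over (distance of any of cups, pot, beet_jar, lid_basket, shaker, tub from where it was at the start of the episode above 0.025 m or angle between any of cups, pot, beet_jar, lid_basket, shaker, tub's own z axis and vertical above 0.5 rad).
It also fails if it takes over 54 s, if anything falls off the work surface, if the arm or the gripper's body presses on something with over 40 N, if the wrist force passes 120 N, or if a joint passes its speed limit or range.

## Robot

A 7-joint arm with a two-finger parallel gripper is mounted at the origin on the work surface. World frame = base frame: x ahead of the robot, y to its left, z up, the work surface at z = 0. Lengths are in m, angles in rad, forces in N, time in s.
With the tool pointing down it reaches from about 0.4 to 0.85 m from the base axis. Payload 10.4 kg.
Tool frame: the origin (TCP) lies at the very end of the fingers, on their centre line; the grasp point (between the pads) lies 19 mm behind it; z points along the fingers, y is the line along which they close (so a half turn about z gives the same grasp; the last joint's range is limited). The gripper opens to 87 mm and grips with 3 to 60 N. Pads are 19 mm wide; open, the fingers measure 117 mm over their backs; the gripper's body (75 mm by 190 mm) begins 51 mm behind the grasp point.
Start: joints at [-1.287, 0.332, -0.065, 1.46, 0.022, 1.35, -0.088], TCP at [0.189, 0.596, 0.223] pointing down, gripper open.
Joint ranges: [-2.6, 2.6], [-0.5, 2.12], [-1.47, 1.34], [0.16, 2.42], [-1.27, 4.41], [0.06, 2.06], [-2.6, 2.6]. Speed limits (rad/s): [2.22, 2.22, 2.79, 2.79, 3.14, 3.14, 3.14].

## Interface

Orientations are given as a unit quaternion [x, y, z, w].
In Python, from bench import * gives the robot as it stands.
- The arm moves only by the tool step_arm, never from a script. Its arguments are lists of equal length, an entry for each row: "delta_pos": the shift along the world's x, y, z in units of 25 mm (1.0 is 25 mm), a list of three; "turn": the turn about the world's z in units of 0.12 rad (1.0 is 0.12 rad). In form: {"delta_pos": [[tx, ty, tz], ...], "turn": [turn, ...]}. A call has 1 to 12 rows; each row shifts and turns the commanded pose from where the row before left it; what a row does not reach is not made up. A row lasts 1/10 s, in which the tool goes at most 50 mm and 8.59 degrees, less where a joint would pass 70% of its speed; a pose out of reach is approached as far as the arm can. A call with a number of a shift or a turn outside -1 to 1 is refused whole. A call with a gripper value outside its range is refused whole. "grip" is the closure, from 0 (fully open) to 1 (shut), set as the call begins (left out, the last holds). The fingers move at their own pace and stop on an object; "newtons" is the grip in N (left out, the last holds). Time passes only in rows, so rows that do not move let the fingers close. It gives the time, the measured TCP pose, the force, the opening and the grip force at its end, in the units of the state.
- read_state(): the state, without advancing time (a new reading comes with each control period).
- camera(name): name is "scene" or "top" or "wrist"; returns a dict with "image" (480x640x3 uint8, red, green, blue), "z_map" (480x640 float32, m along the optical axis (not along the pixel's ray), 0 where there is no reading), "mtx" (3x3 intrinsics, pixels), "view" (4x4, takes a point from world to camera coordinates). Camera axes: x right, y up, looking along -z (the intrinsics and any distortion apply to the point x, -y, -z); pixel columns grow to the right and rows downward; lengths in m; the calibration is good to about 2 mm. A picture is of the moment at which its call begins.
- close_job(): hands the job in; it is judged then, once.
The state is a dict: "time": time; "joint_positions": joint angles; "joint_vel": joint speeds; "joint_torque": joint torques, N m; "ee_pos": TCP position; "eef_rot": TCP orientation; "ft_force": force on the tool from outside, world axes, zero at the start; "torque": the same for the moment, N m; "width": finger opening in m; "grip_force": force on a finger pad.
Only numpy, scipy, OpenCV 4.12 (cv2) and the standard library are available. Lean on these libraries where they do the work, as an engineer would, in place of code of your own. Each camera call takes 0.05 s, during which the arm holds its last target. There are 200 camera calls.

## Working session

There is one attempt and no reset: what is moved stays moved. The work goes in short steps, Python scripts to look and compute and a tool call to move; the robot and the scene stay as the last step left them, time stands still between calls to the robot, and variables do not carry over. Pictures are saved under pics/ and viewed, at most 10 in all, crops included, and the job is handed in when it is done.

Besides the shell and the picture viewer there is one more tool, called after "Request:" as a command line: name --pt "numbers of a row" for each row, then --argument value for the rest. step_arm: Moves the arm, as the interface text tells. Shifts and turns lie within -1 to 1; 1 stands for 25 mm of shift or 0.12 rad of turn. Its arguments: {"type":"object","properties":{"delta_pos":{"type":"array"},"turn":{"type":"array"},"grip":{"type":"number"},"newtons":{"type":"number"}},"required":["delta_pos","turn"]}

```bash
mkdir -p pics; ls
python3 - <<'E'
from bench import *
import cv2,numpy as np
s=read_state();print(s['time'],s['ee_pos'],s['eef_rot'],s['width'])
for n in("top","scene"):
    c=camera(n);cv2.imwrite(f"pics/{n}0.png",c["image"][:,:,::-1]);np.savez(f"{n}0.npz",**c)
    print(n,c["mtx"].round(1).tolist(),c["view"].round(3).tolist(),[k for k in c])
E
```

```text
pics
0.0 [0.18864798 0.59545284 0.22177827] [ 1.52779228e-01  9.88260104e-01 -6.85737605e-04 -5.79562321e-05] 0.08678891059755035
top [[465.3, 0.0, 317.8], [0.0, 465.3, 244.3], [0.0, 0.0, 1.0]] [[-0.019, -1.0, -0.007, -0.046], [0.995, -0.02, 0.094, -0.562], [-0.094, -0.005, 0.996, -1.074], [0.0, 0.0, 0.0, 1.0]] ['image', 'z_map', 'mtx', 'view']
scene [[437.1, 0.0, 320.4], [0.0, 437.1, 238.1], [0.0, 0.0, 1.0]] [[-0.495, 0.869, -0.015, 0.338], [-0.663, -0.366, 0.653, 0.288], [0.562, 0.333, 0.757, -1.358], [0.0, 0.0, 0.0, 1.0]] ['image', 'z_map', 'mtx', 'view']
```

View pics/top0.png

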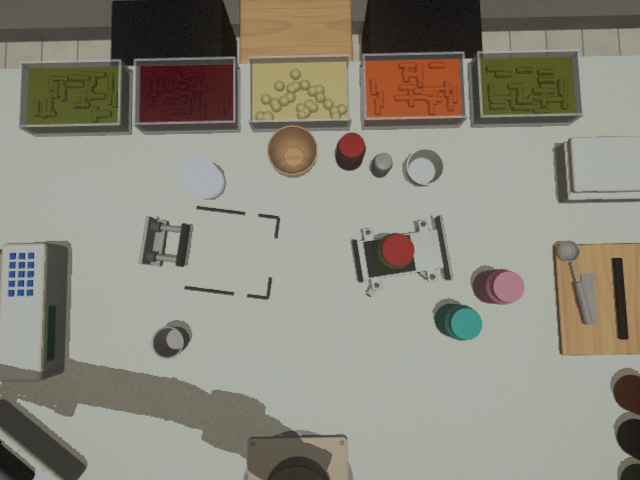

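View pics/scene0.png

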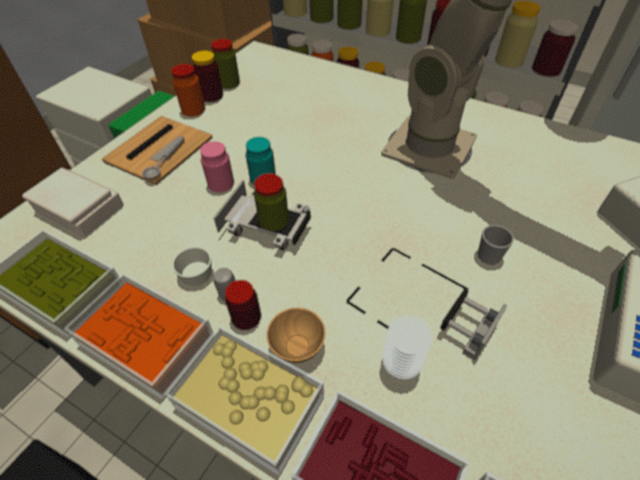

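Possible mistakes: the jar could be confused with the red-lidded jar on the caddy (397,250), the pink jar (505,287), the turquoise jar (463,322) or the beetroot jar (350,150). I choose the one on the wheels at (397,250). The caddy is the only wheeled thing; its rear plate is the long bar at (443,248), with the nose at (358,260). The dock is the tape at (195–280, 208–298), with the buffer at (165,243). Next, a measurement and one close crop.

```bash
cat > h.py <<'E'
import numpy as np, cv2
from bench import *
def cloud(c):
    v,u=np.mgrid[0:480,0:640]; K=c["mtx"]; z=c["z_map"]
    p=np.stack([(u-K[0,2])/K[0,0]*z,-(v-K[1,2])/K[1,1]*z,-z,np.ones_like(z)],-1)
    w=(p@np.linalg.inv(c["view"]).T)[...,:3]; w[z==0]=np.nan
    return w
def onplane(c,uv,h):
    K=c["mtx"];uv=np.atleast_2d(uv).astype(float);T=np.linalg.inv(c["view"])
    d=np.c_[(uv[:,0]-K[0,2])/K[0,0],-(uv[:,1]-K[1,2])/K[1,1],-np.ones(len(uv))]@T[:3,:3].T
    return (T[:3,3]+d*((h-T[2,3])/d[:,2])[:,None])[:,:2]
def rect(m,c,h):
    ys,xs=np.nonzero(m); p=onplane(c,np.c_[xs,ys],h).astype(np.float32)
    r=cv2.minAreaRect(p); b=cv2.boxPoints(r); return r,b,p
def proj(c,P):
    P=np.atleast_2d(P); q=np.c_[P,np.ones(len(P))]@c["view"].T; K=c["mtx"]
    return np.c_[K[0,0]*q[:,0]/-q[:,2]+K[0,2], K[1,1]*q[:,1]/q[:,2]+K[1,2]]
def biggest(m):
    n,l,s,_=cv2.connectedComponentsWithStats(m.astype(np.uint8)); return l==1+s[1:,4].argmax()
E
python3 - <<'E'
from h import *
c=dict(np.load("top0.npz"));w=cloud(c);im=c["image"]
v,u=np.mgrid[0:480,0:640]
print("counter z",np.nanmedian(w[320:420,300:400,2]))
# plate
roi=(u>425)&(u<460)&(v>205)&(v<290)
m=biggest(roi&(w[...,2]>.062)&(w[...,2]<.09)); print("plate z",np.nanmedian(w[m][:,2]),rect(m,c,.075)[0],rect(m,c,.075)[1].round(4).tolist())
# nose
roi=(u>345)&(u<372)&(v>230)&(v<290)
m=biggest(roi&(w[...,2]>.04)&(w[...,2]<.065)); print("nose",np.nanmedian(w[m][:,2]),rect(m,c,.056)[0],rect(m,c,.056)[1].round(4).tolist())
# buffer
roi=(u>130)&(u<200)&(v>200)&(v<290)
m=biggest(roi&(w[...,2]>.068)&(w[...,2]<.085)); print("backing",rect(m,c,.075)[0],rect(m,c,.075)[1].round(4).tolist())
m=biggest(roi&(u>172)&(w[...,2]>.052)&(w[...,2]<.07)); print("pad",rect(m,c,.063)[0],rect(m,c,.063)[1].round(4).tolist())
# tape
m=(im.max(-1)<60)&(u>180)&(u<290)&(v>200)&(v<305)&(w[...,2]<.02)
n,l,s,ct=cv2.connectedComponentsWithStats(m.astype(np.uint8))
for i in range(1,n):
    if s[i,4]>20: print("tape",[round(float(x),4) for r in rect(l==i,c,0)[1] for x in r])
crop=cv2.resize(im[190:350,320:530],None,fx=3.7,fy=3.7,interpolation=cv2.INTER_CUBIC);cv2.imwrite("pics/crop1.png",crop[:590,:,::-1])
E
```

```text
counter z 0.0006362200150102915
plate z 0.07382317062228161 ((0.5445460677146912, -0.34256526827812195), (0.14732249081134796, 0.009918180294334888), 7.456631183624268) [[0.4708999991416931, -0.3472000062465668], [0.4722000062465668, -0.3569999933242798], [0.6182000041007996, -0.3379000127315521], [0.6169000267982483, -0.3280999958515167]]
nose 0.047978307823347444 ((0.5236536264419556, -0.15629589557647705), (0.04367895424365997, 0.12623995542526245), 88.29031372070312) [[0.45989999175071716, -0.1762000024318695], [0.5860999822616577, -0.18000000715255737], [0.5874000191688538, -0.1362999975681305], [0.4611999988555908, -0.13259999454021454]]
backing ((0.5747129917144775, 0.33625346422195435), (0.011538111604750156, 0.10836436599493027), 81.71395111083984) [[0.5202999711036682, 0.3384000062942505], [0.6274999976158142, 0.32269999384880066], [0.6291999816894531, 0.334199994802475], [0.5218999981880188, 0.3497999906539917]]
pad ((0.5635411739349365, 0.26097893714904785), (0.02483472228050232, 0.09974730759859085), 82.31044006347656) [[0.512499988079071, 0.25529998540878296], [0.611299991607666, 0.24199999868869781], [0.6146000027656555, 0.26660001277923584], [0.5157999992370605, 0.2800000011920929]]
tape [0.6525, 0.1955, 0.6564, 0.195, 0.6622, 0.2341, 0.6582, 0.2347]
tape [0.6145, 0.0393, 0.6285, 0.0323, 0.652, 0.0794, 0.6381, 0.0863]
tape [0.4476, 0.1519, 0.4517, 0.1513, 0.4679, 0.2621, 0.4638, 0.2627]
tape [0.4363, 0.0727, 0.4402, 0.0722, 0.4455, 0.113, 0.4416, 0.1135]
```

View pics/crop1.png

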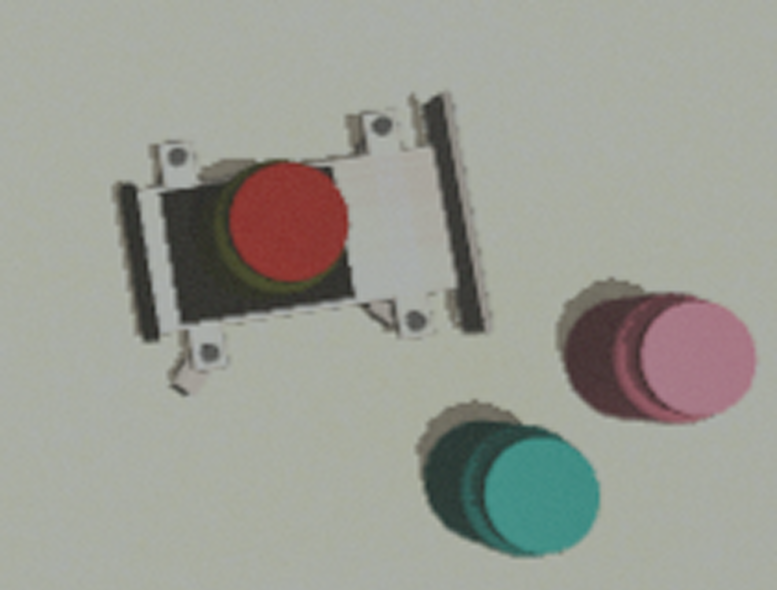

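The crop shows the caddy carrying the red-lidded green jar. Its nose is at left (135,260) and the plain rear plate at right (460,215). The front-left castor (crop 190,375) isn't trailing. The pink and turquoise jars sit behind and to the left, so I'll check the gripper's clearance to them.

Run:
```python
from h import *
c=dict(np.load("top0.npz"));w=cloud(c);im=c["image"].astype(int)
v,u=np.mgrid[0:480,0:640]
for n,cx,cy in(("pink",505,287),("turq",463,322),("jar",397,250)):
    m=((u-cx)**2+(v-cy)**2<11**2); h=np.nanmedian(w[m][:,2])
    m=biggest((np.hypot(u-cx,v-cy)<35)&(abs(w[...,2]-h)<.006)); p=w[m]
    print(n,h.round(4),cv2.minEnclosingCircle(p[:,:2].astype(np.float32)))
print("pen",[ (p.round(3).tolist()) for p in w[[200,340,170,175],[200,170,383,420]]])
```

```text
pink 0.1254 ((0.4536551237106323, -0.4594699442386627), 0.03428502380847931)
turq 0.1257 ((0.37700963020324707, -0.3661209046840668), 0.033648956567049026)
jar 0.1717 ((0.5327588319778442, -0.22001488506793976), 0.03347203508019447)
pen [[0.677, 0.228, 0.004], [0.342, 0.298, 0.004], [0.726, -0.211, 0.068], [0.727, -0.309, 0.008]]
```

Request:
step_arm --pt "0.5 -0.5 0.5" --pt "0.9 -1 0.3" --pt "1 -1 0" --pt "1 -1 0" --pt "1 -1 0" --pt "1 -1 0" --pt "1 -1 0" --pt "1 -1 0" --pt "1 -1 0" --pt "1 -1 0" --pt "1 -1 0" --pt "1 -1 0" --turn '[-0.2,-0.3,-0.3,-0.3,-0.3,-0.3,-0.3,-0.3,-0.3,-0.3,-0.3,-0.3]'

```text
time: 1.3
ee_pos: [0.475, 0.3061, 0.2434]
eef_rot: [0.357, 0.934, 0.0, 0.0]
ft_force: [0.3, 0.5, -0.0]
width: 0.0868
grip_force: 0.0
```

Request:
step_arm --pt "0.5 -1 0" --pt "0.5 -1 0" --pt "0.3 -1 0" --pt "0 -1 0" --pt "0 -1 0" --pt "0 -1 0" --pt "0 -1 0" --pt "0 -1 0" --pt "0 -1 0" --pt "0 -1 0" --pt "0 -1 0" --pt "0 -1 0" --turn '[-0.3,-0.3,-0.3,-0.3,-0.3,-0.3,-0.3,-0.3,-0.3,-0.3,-0.3,-0.3]'

```text
time: 2.5
ee_pos: [0.5062, 0.0062, 0.2426]
eef_rot: [0.549, 0.836, 0.0, 0.0]
ft_force: [-0.2, -0.3, 0.8]
width: 0.087
grip_force: 0.0
```

Request:
step_arm --pt "0.2 -1 0" --pt "0.2 -1 0" --pt "0.2 -1 0" --pt "0.2 -1 0" --pt "0.2 -1 0" --pt "0.2 -1 0" --pt "0.2 -1 0" --pt "0.2 -1 0" --pt "0.2 -1 0" --pt "0.2 -1 0" --pt "0.1 -1 0" --pt "0 -1 0" --turn '[-0.2,-0.2,-0.2,-0.2,-0.2,-0.2,-0.2,-0.2,-0.2,-0.2,-0.2,-0.1]'

```text
time: 3.7
ee_pos: [0.5586, -0.2936, 0.2424]
eef_rot: [0.658, 0.753, -0.0, 0.0]
ft_force: [0.3, -1.6, 1.3]
width: 0.087
grip_force: 0.0
```

Request:
step_arm --pt "0 -1 0" --pt "0 -1 0" --pt "0 -1 0" --pt "0 0 0" --pt "0 0 0" --turn '[0,0,0,0,0]'

```text
time: 4.2
ee_pos: [0.558, -0.3677, 0.2423]
eef_rot: [0.658, 0.753, -0.0, -0.0]
ft_force: [0.5, 0.6, 0.4]
width: 0.0871
grip_force: 0.0
```

Request:
step_arm --pt "0 0 -1" --pt "0 0 -1" --pt "0 0 -1" --pt "0 0 -1" --pt "0 0 -1" --pt "0 0 -1" --pt "0 0 -0.8" --pt "0 0 -0.4" --pt "0 0 0" --pt "0 0 0" --turn '[0,0,0,0,0,0,0,0,0,0]'

```text
time: 5.2
ee_pos: [0.5593, -0.3666, 0.0636]
eef_rot: [0.657, 0.754, 0.0, 0.001]
ft_force: [-0.4, 0.4, -0.8]
width: 0.0868
grip_force: 0.0
```

Request:
step_arm --pt "-0.02 0.15 0" --pt "-0.026 0.2 0" --pt "-0.026 0.2 0" --pt "-0.026 0.2 0" --pt "-0.026 0.2 0" --pt "-0.026 0.2 0" --pt "-0.026 0.2 0" --pt "-0.026 0.2 0" --pt "-0.026 0.2 -0.1" --pt "-0.026 0.2 -0.2" --pt "-0.026 0.2 -0.2" --pt "-0.026 0.2 -0.1" --turn '[0,0,0,0,0,0,0,0,0,0,0,0]'

```text
time: 6.4
ee_pos: [0.5507, -0.3073, 0.0467]
eef_rot: [0.657, 0.754, -0.0, -0.0]
ft_force: [1.1, -1.7, 0.9]
width: 0.0871
grip_force: 0.6
```

```bash
cat >> h.py <<'E'
D=np.array([.5495,.1606]); A=np.deg2rad(82.0)
R=lambda a:np.array([[np.cos(a),-np.sin(a)],[np.sin(a),np.cos(a)]])
def look(name=None):
    c=camera("top");w=cloud(c);s=read_state();q=s["eef_rot"];yaw=2*np.arctan2(q[1],q[0])  # tool-y angle + 90 = heading
    t=np.array(s["ee_pos"]); h=yaw; f=np.array([np.cos(h),np.sin(h)])
    # near-nose dark strip & rear plate by height in tool-aligned window
    rel=(w[...,:2]-t[:2])@np.c_[f,[-f[1],f[0]]]
    near=(abs(rel[...,1])<.12)
    def bar(lo,hi,z0,z1,hz):
        m=near&(rel[...,0]>lo)&(rel[...,0]<hi)&(w[...,2]>z0)&(w[...,2]<z1)
        r,b,p=rect(biggest(m),c,hz); return b.mean(0),r,p
    d=dict(time=s["time"],tool_dock=(R(-A)@(t[:2]-D)).round(4),tool_head=round(float((h-A+np.pi)%(2*np.pi)-np.pi),3),z=t[2].round(4),F=np.round(s["ft_force"],1))
    # jar lid
    m=near&(rel[...,0]>.05)&(rel[...,0]<.3)&(w[...,2]>.162)&(w[...,2]<.18)
    j=biggest(m); jp=w[j][:,:2].astype(np.float32); d["jar_dock"]=(R(-A)@(np.array(cv2.minEnclosingCircle(jp)[0])-D)).round(4)
    # nose: dark strip, height about 56 mm
    im=c["image"].max(-1)
    m=near&(rel[...,0]>.17)&(rel[...,0]<.27)&(w[...,2]>.047)&(w[...,2]<.064)&(im<90)
    if m.sum()>30:
        n,r,p=bar(.17,.27,.047,.064,.056)[0],None,None
        ys,xs=np.nonzero(biggest(m));p=onplane(c,np.c_[xs,ys],.056)
        r=cv2.minAreaRect(p.astype(np.float32));b=(cv2.boxPoints(r)-D)@R(-A).T
        vx,vy=cv2.fitLine(p.astype(np.float32),cv2.DIST_L2,0,.01,.01)[:2].ravel(); a=np.arctan2(vy,vx)-np.pi/2-A
        d["nose"]=(b.mean(0).round(4),np.round(r[1],3)); d["nose_head"]=round(float((a+np.pi/2)%np.pi-np.pi/2),3)
    if name: cv2.imwrite(f"pics/{name}.png",c["image"][:,:,::-1])
    for k,v in d.items(): print(k,v)
    return c,w,d
E
python3 - <<'E'
from h import *
c,w,d=look()
p=proj(c,[*read_state()["ee_pos"]])[0];x,y=int(p[0]),int(p[1]);print(x,y)
cr=c["image"][max(0,y-70):y+70,x-150:x+50];cv2.imwrite("pics/c2.png",cv2.resize(cr,None,fx=4,fy=4,interpolation=cv2.INTER_CUBIC)[:,:,::-1])
E
```

```text
time 6.45
tool_dock [-0.462  -0.0662]
tool_head 0.276
z 0.0464
F [ 0.9  0.8 -1.3]
jar_dock [-0.3296 -0.024 ]
nose (array([-0.2896, -0.0074]), array([0.082, 0.024]))
nose_head 0.264
425 245
```

View pics/c2.png

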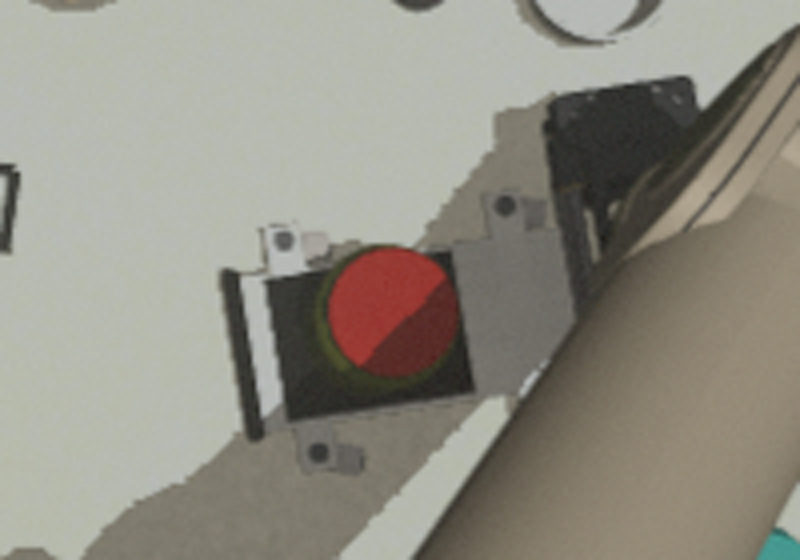

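Three castors visible in the crop, at (315,245), (350,458) and (540,210), now lie behind their swivels and the plate sits flat on the fingers. Now working out the right-hand turn.

```bash
cat >> h.py <<'E'
def plan(F,h,steps,off=(.18,.010)):
    """F front axle in dock frame, h heading; steps = (advance m, turn rad) per row -> tool rows in units"""
    F=np.array(F,float);off=np.array(off);t=F-R(h)@off;out=[];tr=[]
    for ds,dh in steps:
        F=F+ds*np.array([np.cos(h+dh/2),np.sin(h+dh/2)]);h+=dh;n=F-R(h)@off
        out.append([*(R(A)@(n-t)/.025).round(3),0]);tr.append(round(dh/.12,3));t=n
    print(out,tr,"end F",F.round(4),h)
E
python3 -c "
from h import *
plan((-.291,-.009),.27,[(.0043,-.0138)]*20)"
```

```text
[[np.float64(-0.119), np.float64(0.153), 0], [np.float64(-0.117), np.float64(0.155), 0], [np.float64(-0.115), np.float64(0.156), 0], [np.float64(-0.113), np.float64(0.158), 0], [np.float64(-0.11), np.float64(0.159), 0], [np.float64(-0.108), np.float64(0.161), 0], [np.float64(-0.106), np.float64(0.162), 0], [np.float64(-0.104), np.float64(0.164), 0], [np.float64(-0.102), np.float64(0.165), 0], [np.float64(-0.099), np.float64(0.167), 0], [np.float64(-0.097), np.float64(0.168), 0], [np.float64(-0.095), np.float64(0.169), 0], [np.float64(-0.092), np.float64(0.171), 0], [np.float64(-0.09), np.float64(0.172), 0], [np.float64(-0.088), np.float64(0.173), 0], [np.float64(-0.085), np.float64(0.174), 0], [np.float64(-0.083), np.float64(0.175), 0], [np.float64(-0.08), np.float64(0.176), 0], [np.float64(-0.078), np.float64(0.178), 0], [np.float64(-0.075), np.float64(0.179), 0]] [-0.115, -0.115, -0.115, -0.115, -0.115, -0.115, -0.115, -0.115, -0.115, -0.115, -0.115, -0.115, -0.115, -0.115, -0.115, -0.115, -0.115, -0.115, -0.115, -0.115] end F [-0.206   0.0023] -0.006000000000000054
```

Request:
step_arm --pt "-0.06 0.17 0" --pt "-0.115 0.155 0" --pt "-0.115 0.156 0" --pt "-0.113 0.158 0" --pt "-0.11 0.159 0" --pt "-0.108 0.161 0" --pt "-0.106 0.162 0" --pt "-0.104 0.164 0" --turn '[-0.06,-0.115,-0.115,-0.115,-0.115,-0.115,-0.115,-0.115]'

```text
time: 7.25
ee_pos: [0.5302, -0.2755, 0.0477]
eef_rot: [0.696, 0.718, 0.0, 0.0]
ft_force: [0.5, -0.5, -0.5]
width: 0.0868
grip_force: 0.5
```

Run:
```python
from h import *
c,w,d=look()
p=proj(c,[*read_state()["ee_pos"]])[0];x,y=int(p[0]),int(p[1]);print(x,y)
cr=c["image"][max(0,y-70):y+70,x-150:x+50];cv2.imwrite("pics/c3.png",cv2.resize(cr,None,fx=4,fy=4,interpolation=cv2.INTER_CUBIC)[:,:,::-1])
```

```text
time 7.3
tool_dock [-0.4338 -0.0412]
tool_head 0.17
z 0.0476
F [ 0.8  0.4 -1.1]
jar_dock [-0.2964 -0.0151]
nose (array([-0.255 , -0.0047]), array([0.078, 0.023]))
nose_head 0.125
412 254
```

View pics/c3.png

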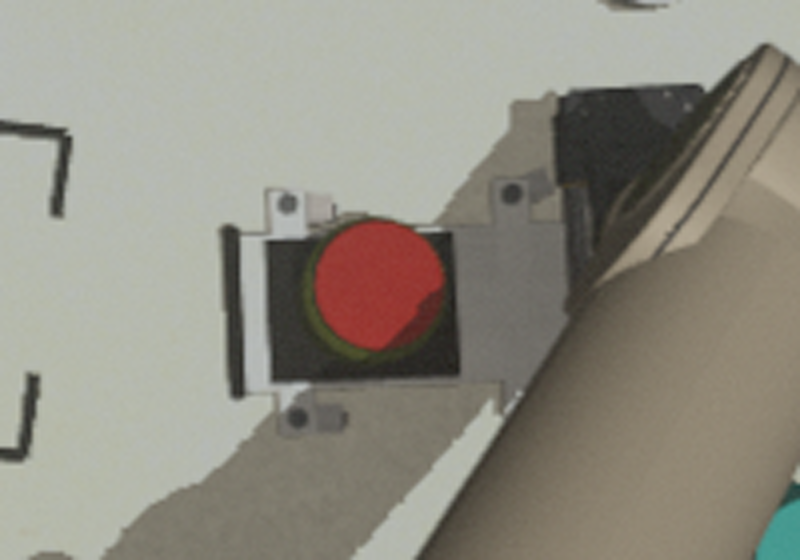

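```bash
cat >> h.py <<'E'
def nose(c=None,img=None):
    c=c or camera("top"); w=cloud(c); s=read_state(); q=s["eef_rot"]; h=2*np.arctan2(q[1],q[0]); t=np.array(s["ee_pos"])
    v,u=np.mgrid[0:480,0:640]; P=onplane(c,np.c_[u.ravel(),v.ravel()],.056).reshape(480,640,2)
    f=np.array([np.cos(h),np.sin(h)]); rel=(P-t[:2])@np.c_[f,[-f[1],f[0]]]
    m=(abs(rel[...,1]-.01)<.075)&(rel[...,0]>.200)&(rel[...,0]<.232)&(c["image"].max(-1)<75)&(w[...,2]>.03)
    m=biggest(m); p=P[m].astype(np.float32); vx,vy,x0,y0=cv2.fitLine(p,cv2.DIST_HUBER,0,.01,.01).ravel()
    a=np.arctan2(vy,vx)-np.pi/2; a=(a-A+np.pi/2)%np.pi-np.pi/2
    (r0,r1),b=cv2.minAreaRect(p)[1],cv2.boxPoints(cv2.minAreaRect(p)).mean(0)
    nd=R(-A)@(b-D)+.004*np.array([np.cos(a),np.sin(a)])   # strip centre -> front face, about 8 mm thick
    td=R(-A)@(t[:2]-D); th=(h-A+np.pi)%(2*np.pi)-np.pi
    cad=nd-.104*np.array([np.cos(a),np.sin(a)]); F=cad+.065*np.array([np.cos(a),np.sin(a)])
    w2=(w[...,2]>.162)&(w[...,2]<.18)&(rel[...,0]>.0)&(rel[...,0]<.3)&(abs(rel[...,1])<.15)
    j=w[biggest(w2)][:,:2].astype(np.float32); jd=R(-A)@(np.array(cv2.minEnclosingCircle(j)[0])-D)
    print("t",s["time"],"strip",round(r0,3),round(r1,3),"head",round(a,3),"tool head",round(float(th),3),"caddy",cad.round(4),"F",F.round(4),"tool",td.round(4),
      "tool->F in caddy",(R(-a)@(F-td)).round(4),"jar in caddy",(R(-a)@(jd-cad)).round(4),"force",np.round(s["ft_force"],1))
    return F,a
E
python3 -c "
from h import *
nose()"
```

```text
t 7.35 strip 0.094 0.008 head 0.163 tool head 0.172 caddy [-0.3209 -0.016 ] F [-0.2568 -0.0054] tool [-0.4339 -0.0413] tool->F in caddy [0.1806 0.0067] jar in caddy [ 0.0259 -0.0035] force [0.1 0.3 0.3]
```

```bash
python3 -c "
from h import *
plan((-.2568,-.0054),.163,[(.0042,-.0118)]*14,(.181,.007))" | sed 's/np.float64//g'
```

```text
[[(-0.088), (0.163), 0], [(-0.086), (0.164), 0], [(-0.084), (0.165), 0], [(-0.082), (0.166), 0], [(-0.08), (0.167), 0], [(-0.079), (0.168), 0], [(-0.077), (0.169), 0], [(-0.075), (0.17), 0], [(-0.073), (0.171), 0], [(-0.071), (0.172), 0], [(-0.068), (0.172), 0], [(-0.066), (0.173), 0], [(-0.064), (0.174), 0], [(-0.062), (0.175), 0]] [-0.098, -0.098, -0.098, -0.098, -0.098, -0.098, -0.098, -0.098, -0.098, -0.098, -0.098, -0.098, -0.098, -0.098] end F [-0.1983 -0.0007] -0.002200000000000025
```

Request:
step_arm --pt "-0.088 0.163 0" --pt "-0.086 0.164 0" --pt "-0.084 0.165 0" --pt "-0.082 0.166 0" --pt "-0.08 0.167 0" --pt "-0.079 0.168 0" --pt "-0.077 0.169 0" --pt "-0.075 0.17 0" --pt "-0.073 0.171 0" --pt "-0.071 0.172 0" --pt "-0.068 0.172 0" --pt "-0.066 0.173 0" --turn '[-0.1,-0.1,-0.1,-0.1,-0.1,-0.1,-0.1,-0.1,-0.1,-0.1,-0.1,-0.1]'

```text
time: 8.55
ee_pos: [0.5069, -0.2249, 0.0476]
eef_rot: [0.746, 0.666, -0.0, -0.0]
ft_force: [-0.3, -1.7, 0.5]
width: 0.0871
grip_force: 0.6
```

```bash
python3 -c "
from h import *
nose()"
```

```text
t 8.6 strip 0.008 0.095 head 0.037 tool head 0.027 caddy [-0.2744 -0.0023] F [-2.094e-01  1.000e-04] tool [-0.3869 -0.0112] tool->F in caddy [0.1778 0.0047] jar in caddy [ 0.0264 -0.0032] force [ 0.2  0.3 -1. ]
```

Request:
step_arm --pt "-0.05 0.18 0" --pt "-0.05 0.18 0" --pt "-0.05 0.18 0" --pt "0.025 0.18 0" --pt "0.025 0.18 0" --pt "0.025 0.18 0" --pt "0.025 0.18 0" --pt "0.025 0.18 0" --pt "0.025 0.18 0" --pt "0.025 0.18 0" --pt "0.025 0.18 0" --pt "0.025 0.18 0" --turn '[-0.08,-0.08,-0.08,0,0,0,0,0,0,0,0,0]'

```text
time: 9.8
ee_pos: [0.509, -0.1709, 0.0476]
eef_rot: [0.755, 0.656, 0.0, 0.0]
ft_force: [-1.6, -0.6, 0.7]
width: 0.087
grip_force: 0.5
```

```bash
python3 -c "
from h import *
nose()"
```

```text
t 9.85 strip 0.01 0.098 head 0.011 tool head -0.0 caddy [-0.2195  0.0035] F [-0.1545  0.0042] tool [-0.333  -0.0062] tool->F in caddy [0.1786 0.0084] jar in caddy [ 0.0263 -0.0045] force [-0.4  1.5  0.4]
```

Request:
step_arm --pt "-0.015 0.18 0" --pt "-0.015 0.18 0" --pt "-0.015 0.18 0" --pt "0.026 0.18 0" --pt "0.026 0.18 0" --pt "0.026 0.18 0" --pt "0.026 0.18 0" --pt "0.026 0.18 0" --pt "0.026 0.18 0" --pt "0.026 0.18 0" --pt "0.026 0.18 0" --pt "0.026 0.18 0" --turn '[-0.05,-0.05,-0.05,0,0,0,0,0,0,0,0,0]'

```text
time: 11.05
ee_pos: [0.5137, -0.1169, 0.0476]
eef_rot: [0.761, 0.649, 0.0, 0.0]
ft_force: [-0.4, -1.2, 0.2]
width: 0.0874
grip_force: 0.6
```

Request:
step_arm --pt "0.026 0.18 0" --pt "0.026 0.18 0" --pt "0.026 0.18 0" --pt "0.026 0.18 0" --pt "0.026 0.18 0" --pt "0.026 0.18 0" --pt "0.026 0.18 0" --pt "0.026 0.18 0" --turn '[0,0,0,0,0,0,0,0]'

```text
time: 11.85
ee_pos: [0.5189, -0.0809, 0.0476]
eef_rot: [0.761, 0.649, 0.0, 0.0]
ft_force: [-1.0, -0.3, 0.5]
width: 0.0873
grip_force: 0.6
```

Run:
```python
from h import *
c=camera("top"); nose(c)
p=proj(c,[*read_state()["ee_pos"]])[0];x,y=int(p[0]),int(p[1]);print(x,y)
cr=c["image"][max(0,y-70):y+70,x-175:x+25];cv2.imwrite("pics/c4.png",cv2.resize(cr,None,fx=4,fy=4,interpolation=cv2.INTER_CUBIC)[:,:,::-1])
```

```text
t 11.9 strip 0.009 0.095 head 0.021 tool head -0.018 caddy [-0.1293  0.0053] F [-0.0643  0.0066] tool [-0.2424 -0.0034] tool->F in caddy [0.1783 0.0064] jar in caddy [ 0.0276 -0.0034] force [ 0.   1.8 -0.6]
328 261
```

View pics/c4.png

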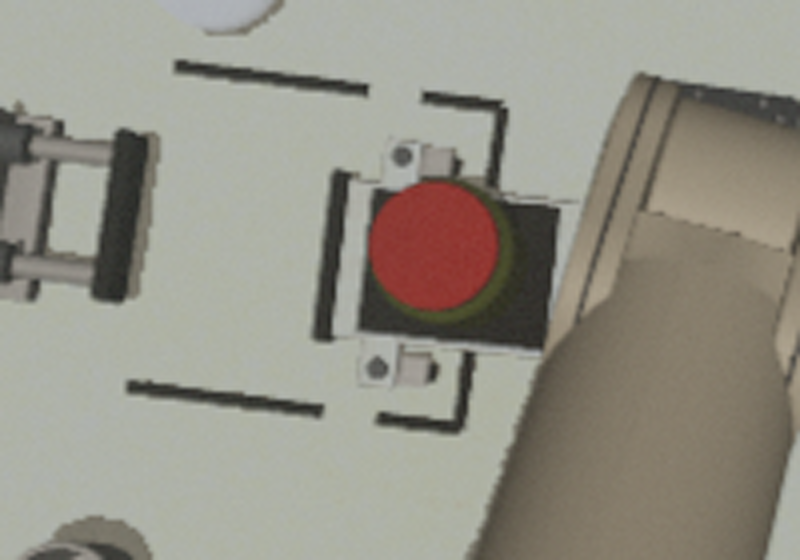

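The crop shows the caddy inside the tape with nose (328,255) and pad (120,215) nearly parallel, and both front castors trailing at (440,160) and (415,370). A small correction, then straight on.

Request:
step_arm --pt "-0.01 0.18 0" --pt "-0.015 0.18 0" --pt "-0.015 0.18 0" --pt "-0.015 0.18 0" --pt "-0.01 0.18 0" --pt "0.025 0.18 0" --pt "0.025 0.18 0" --pt "0.025 0.18 0" --pt "0.025 0.18 0" --pt "0.025 0.18 0" --turn '[0,0,0,0,0,0,0,0,0,0]'

```text
time: 12.9
ee_pos: [0.5204, -0.0359, 0.0476]
eef_rot: [0.761, 0.649, 0.0, 0.0]
ft_force: [-0.4, -1.5, -0.6]
width: 0.0868
grip_force: 0.6
```

```bash
python3 -c "
from h import *
nose()"
```

```text
t 12.95 strip 0.01 0.095 head -0.005 tool head -0.018 caddy [-0.0857  0.008 ] F [-0.0207  0.0077] tool [-0.1977  0.0014] tool->F in caddy [0.177  0.0071] jar in caddy [ 0.0273 -0.0037] force [-0.1  0.8 -0.1]
```

Request:
step_arm --pt "0.027 0.178 0" --pt "0.027 0.178 0" --pt "0.027 0.178 0" --pt "0.027 0.178 0" --pt "0.027 0.178 0" --pt "0.027 0.178 0" --pt "0.027 0.178 0" --pt "0.027 0.178 0" --pt "0.027 0.178 0" --pt "0.027 0.178 0" --pt "0.027 0.178 0" --pt "0.02 0.13 0" --turn '[0,0,0,0,0,0,0,0,0,0,0,0]'

```text
time: 14.15
ee_pos: [0.5284, 0.0164, 0.0476]
eef_rot: [0.761, 0.649, 0.0, 0.0]
ft_force: [-0.0, -1.1, -0.5]
width: 0.087
grip_force: 0.5
```

Request:
step_arm --pt "0.013 0.09 0" --pt "0.012 0.08 0" --pt "0.012 0.08 0" --pt "0.012 0.08 0" --pt "0.012 0.08 0" --turn '[0,0,0,0,0]'

```text
time: 14.65
ee_pos: [0.5299, 0.0262, 0.0476]
eef_rot: [0.761, 0.649, 0.0, 0.0]
ft_force: [-0.0, -0.9, -0.6]
width: 0.0867
grip_force: 0.5
```

```bash
python3 -c "
from h import *
nose()"
```

```text
t 14.7 strip 0.026 0.105 head 0.069 tool head -0.019 caddy [-0.0153 -0.003 ] F [0.0496 0.0014] tool [-0.1353  0.0007] tool->F in caddy [ 0.1845 -0.012 ] jar in caddy [0.021 0.006] force [-0.1  0.8  0.2]
```

Request:
step_arm --pt "0.008 0.048 0" --pt "0.008 0.048 0" --pt "0.008 0.048 0" --pt "0.008 0.048 0" --pt "0.008 0.048 0" --pt "0.008 0.048 0" --pt "0.008 0.048 0" --pt "0.008 0.048 0" --pt "0.008 0.048 0" --pt "0.008 0.048 0" --turn '[0,0,0,0,0,0,0,0,0,0]'

```text
time: 15.7
ee_pos: [0.5313, 0.0372, 0.0474]
eef_rot: [0.761, 0.649, -0.001, 0.0]
ft_force: [-2.8, -5.3, 2.1]
width: 0.0871
grip_force: 2.6
```

Request:
step_arm --pt "0.006 0.04 0" --pt "0.006 0.04 0" --pt "0.006 0.04 0" --pt "0.006 0.04 0" --turn '[0,0,0,0]'

```text
time: 16.1
ee_pos: [0.5319, 0.0412, 0.0475]
eef_rot: [0.761, 0.649, -0.001, 0.0]
ft_force: [-2.5, -5.1, 2.8]
width: 0.0869
grip_force: 2.6
```

Request:
step_arm --pt "0.006 0.04 0" --pt "0.006 0.04 0" --pt "0.006 0.04 0" --pt "0.006 0.04 0" --turn '[0,0,0,0]'

```text
time: 16.5
ee_pos: [0.5325, 0.0452, 0.0474]
eef_rot: [0.761, 0.649, -0.001, 0.0]
ft_force: [-2.7, -3.7, 2.7]
width: 0.0868
grip_force: 2.6
```

Request:
step_arm --pt "0.006 0.04 0" --pt "0.006 0.04 0" --turn '[0,0]'

```text
time: 16.7
ee_pos: [0.5328, 0.0472, 0.0474]
eef_rot: [0.761, 0.649, -0.001, 0.0]
ft_force: [-3.0, -4.4, 1.9]
width: 0.0868
grip_force: 2.6
```

Request:
step_arm --pt "0.006 0.04 0" --pt "0 0 0" --turn '[0,0]'

```text
time: 16.9
ee_pos: [0.533, 0.0484, 0.0475]
eef_rot: [0.761, 0.649, -0.001, 0.0]
ft_force: [-2.6, -4.1, 1.9]
width: 0.087
grip_force: 2.1
```

Run:
```python
from h import *
c=camera("top");s=read_state();print(s["ee_pos"],s["ft_force"],R(-A)@(np.array(s["ee_pos"])[:2]-D))
x,y=int(proj(c,[*s["ee_pos"]])[0][0]),int(proj(c,[*s["ee_pos"]])[0][1])
cr=c["image"][y-70:y+70,x-175:x+25];cv2.imwrite("pics/c5.png",cv2.resize(cr,None,fx=4,fy=4,interpolation=cv2.INTER_CUBIC)[:,:,::-1])
```

```text
[0.53302687 0.04840865 0.04745967] [-3.44919789 -3.49446394  3.19319897] [-0.11339212  0.00069879]
```

View pics/c5.png

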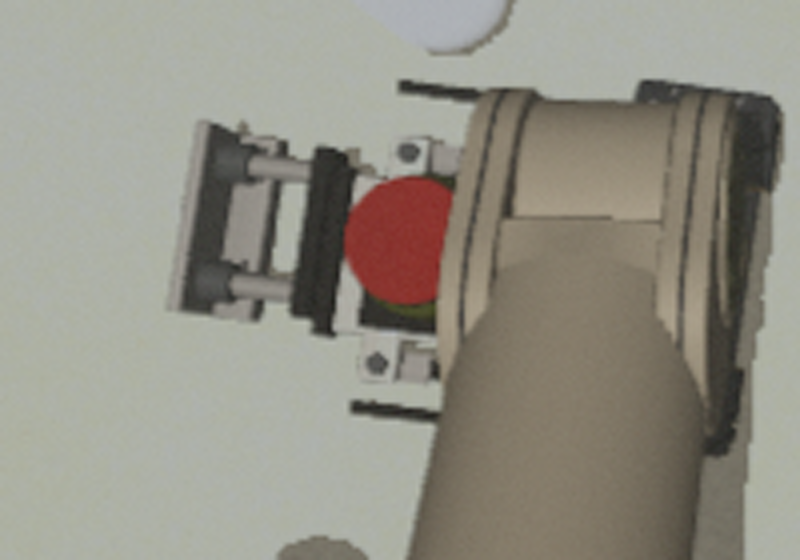

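The crop shows the nose (330,240) flush on the pad (310,235), offset by only a few mm, with the castors trailing. I'll press on in 1 mm steps until the force rises.

Request:
step_arm --pt "0.006 0.04 0" --pt "0 0 0" --turn '[0,0]'

```text
time: 17.15
ee_pos: [0.5329, 0.0488, 0.0474]
eef_rot: [0.761, 0.649, -0.001, 0.0]
ft_force: [-4.0, -6.9, 3.2]
width: 0.0869
grip_force: 3.5
```

Request:
step_arm --pt "0.006 0.04 0" --pt "0 0 0" --turn '[0,0]'

```text
time: 17.35
ee_pos: [0.5327, 0.0489, 0.0473]
eef_rot: [0.761, 0.649, -0.002, 0.0]
ft_force: [-5.8, -8.9, 5.1]
width: 0.0871
grip_force: 5.0
```

Request:
step_arm --pt "0.005 0.03 0" --pt "0 0 0" --turn '[0,0]'

```text
time: 17.55
ee_pos: [0.5327, 0.049, 0.0473]
eef_rot: [0.761, 0.648, -0.002, 0.0]
ft_force: [-5.9, -10.8, 6.3]
width: 0.0873
grip_force: 6.2
```

The force climbed while the tool stayed put, so the pad is home. Backing straight off, then up.

Request:
step_arm --pt "-0.01 -0.06 0" --pt "-0.01 -0.06 0" --pt "-0.02 -0.15 0" --pt "-0.05 -0.4 0" --pt "-0.1 -0.8 0" --pt "-0.1 -0.8 0" --pt "0 0 0.8" --pt "0 0 1" --pt "0 0 1" --pt "0 0 1" --pt "0 0 1" --pt "0 0 1" --turn '[0,0,0,0,0,0,0,0,0,0,0,0]'

```text
time: 18.75
ee_pos: [0.5266, -0.0054, 0.1937]
eef_rot: [0.761, 0.649, 0.0, 0.0]
ft_force: [0.3, 0.6, -0.4]
width: 0.0871
grip_force: 0.0
```

Request:
step_arm --pt "0 -1 0.5" --pt "0 -1 0.5" --pt "0 -1 0" --pt "0 -1 0" --pt "0 -1 0" --pt "0 -1 0" --pt "0 -1 0" --pt "0 -1 0" --pt "0 0 0" --pt "0 0 0" --turn '[0,0,0,0,0,0,0,0,0,0]'

```text
time: 19.75
ee_pos: [0.5264, -0.2055, 0.2175]
eef_rot: [0.761, 0.648, 0.0, 0.0]
ft_force: [-0.3, -0.4, -0.2]
width: 0.087
grip_force: 0.0
```

Run:
```python
from h import *
c=camera("top");w=cloud(c);s=read_state();print(s["time"],s["ee_pos"],s["ft_force"])
v,u=np.mgrid[0:480,0:640]; X=(w[...,:2]-D)@R(-A).T
m=biggest((abs(X[...,1])<.1)&(X[...,0]>-.13)&(X[...,0]<-.07)&(w[...,2]>.062)&(w[...,2]<.09))
r,b,p=rect(m,c,.075);b=(b-D)@R(-A).T;vx,vy=cv2.fitLine(p,cv2.DIST_HUBER,0,.01,.01).ravel()[:2]
print("plate",r[1],b.mean(0),b.round(4).tolist(),"head",(np.arctan2(vy,vx)-A)%np.pi-np.pi/2)
m=biggest((abs(X[...,1])<.1)&(abs(X[...,0])<.12)&(w[...,2]>.162)&(w[...,2]<.18));print("jar",R(-A)@(np.array(cv2.minEnclosingCircle(w[m][:,:2].astype(np.float32))[0])-D))
cv2.imwrite("pics/c6.png",cv2.resize(c["image"][185:305,140:300],None,fx=5,fy=5,interpolation=cv2.INTER_CUBIC)[:,:,::-1])
```

```text
19.8 [ 0.52667311 -0.20447788  0.21746958] [ 0.10115155  0.84402525 -0.13501763]
plate (0.007543424144387245, 0.14821994304656982) [-0.09834964  0.00927353] [[-0.1018, 0.0834], [-0.1024, -0.0648], [-0.0949, -0.0649], [-0.0943, 0.0834]] head -0.0023543823870311176
jar [0.0268582  0.00431995]
```

View pics/c6.png

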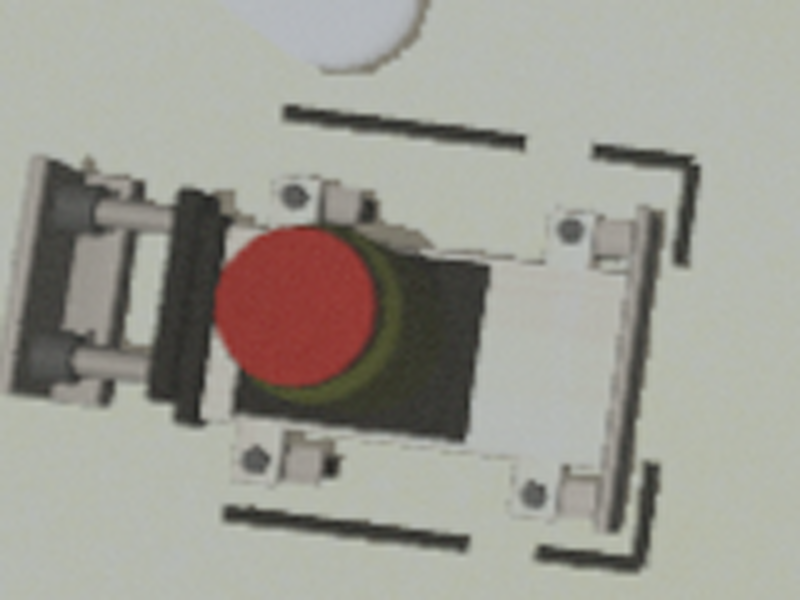

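The crop shows the caddy square against the pad, with all four castors trailing at (350,200), (610,240), (310,462) and (580,495). It is about 9 mm off centre (limit 15 mm) and turned less than 0.01 rad. Handing in.

```bash
python3 -c "
from bench import *
print(close_job())"
```

```text
the job is handed in; nothing more can be done
None
```

The caddy is parked square against the buffer with the pad pressed home, all four castors trailing and the jar upright, about 9 mm off centre (limit 15 mm); the job was handed in at about 20 s, and no verdict was returned.

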